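# Proof-pull on the bench tension tester

### The arm

A 6-joint arm with a two-finger parallel gripper is mounted at the origin on the work surface. World frame = base frame: x ahead of the robot, y to its left, z up, the work surface at z = 0. Lengths are in m, angles in rad, forces in N, time in s.
With the tool pointing down it reaches from about 0.35 to 0.775 m from the base axis. Payload 7.3 kg.
Tool frame: the origin (TCP) lies on the front face of the gripper's body, between the roots of the fingers; the fingertips stand ahead of it and the grasp point (between the pads) lies 47 mm ahead of it (finger_overhang is the z of the fingertips in the tool frame, in m); z points along the fingers, y is the line along which they close (so a half turn about z gives the same grasp; the last joint's range is limited). The gripper opens to 92 mm and grips with 3 to 60 N. Pads are 19 mm wide; open, the fingers measure 130 mm over their backs; the gripper's body (75 mm by 190 mm) begins 47 mm behind the grasp point.
Start: joints at [1.197, 0.342, 1.524, -0, 1.275, -0.146], TCP at [0.119, 0.511, 0.292] pointing down, gripper open.
Joint ranges: [-2.53, 2.53], [-0.77, 2.02], [0.04, 2.7], [-1, 4.14], [0.28, 2.66], [-3.11, 3.11]. Speed limits (rad/s): [2.57, 2.57, 3.14, 3.14, 3.14, 3.14].

### API

Orientations are given as [roll, pitch, yaw] about the fixed x, y, z axes, in that order (R = Rz(yaw) Ry(pitch) Rx(roll)).
In Python, from cell import * gives the robot as it stands. The module is installed in compiled form; this text tells all that it offers.
- The arm moves only by the tool arm_command, never from a script. Its argument "series" is a list of rows, each an object of numbers: "x", "y", "z": the shift along the tool's x, y, z in mm; "rx", "ry", "rz": the turn, a rotation vector about the tool's x, y, z in degrees. A call has 1 to 20 rows; each row is the pose to reach, as a shift and turn from the pose commanded when the call began, along the tool's axes at that moment; what a row does not reach only later rows make up. A row lasts 1/10 s, in which the tool goes at most 50 mm and 8.59 degrees, less where a joint would pass 70% of its speed; a pose out of reach is approached as far as the arm can. A call with a gripper value outside its range is refused whole. "hand" is the finger opening in mm, from 0 to 91.8, set as the call begins (left out, the last holds). The fingers move at their own pace and stop on an object; "squeeze" is the grip in N (left out, the last holds). Time passes only in rows, so rows that repeat a pose let the fingers close. It gives the time, the measured TCP pose, the force, the opening and the grip force at its end, in the units of the state.
- observe(): the state, without advancing time (a new reading comes with each control period).
- read_camera(name): name is "scene" or "top" or "wrist"; returns a dict with "pixels" (400x640x3 uint8, blue, green, red), "K" (3x3 intrinsics, pixels), "rvec" (rotation vector, rad) and "tvec" (3), from world to camera coordinates, as OpenCV has them. Camera axes: x right, y down, z forward; pixel columns grow to the right and rows downward; lengths in m; the calibration is good to about 2 mm. The wrist camera is an equidistant fisheye: a pixel r from the principal point sees the ray r / f radians off the axis. A picture is of the moment at which its call begins. There is no depth.
- hand_in(): hands the job in; it is judged then, once.
Trained networks look in a picture, given as the dict that the camera call returned (one of the last four; its "shot" number tells which), for a name from the list of things; names that differ only in an ending like _2 or _b are one class to them, and where a whole thing is asked for, a point or a joint stands for the part that bears it (a point fixed in the world has none). Each returns a list of dicts, best first, with "confidence" (0 to 1); they miss things now and then, are a little off and sometimes report something else, mostly with a low value. They report only what shows in the picture. A call takes as long as a camera call.
- boxes_of(picture, query): "point" ([x, y, z] in m, in world coordinates, good to about 4 mm: the middle of the surface that is visible of it).
- trace(picture, query): "pixels" (400x640 bool, what is visible of it).
- mark_of(picture, query): "point" ([x, y, z] in m, in world coordinates, good to about 4 mm: a listed point, or the origin of a listed thing).
The state is a dict: "time": time; "qpos": joint angles; "qvel": joint speeds; "joint_efforts": joint torques, N m; "tool_pos": TCP position; "tool_rot": TCP orientation; "contact_force": force on the tool from outside, world axes, zero at the start; "torque": the same for the moment, N m; "opening": finger opening in m; "grip_force": force on a finger pad.
Only numpy, scipy, OpenCV 4.12 (cv2) and the standard library are available. Lean on these libraries where they do the work, as an engineer would, in place of code of your own. Each camera call takes 0.05 s, during which the arm holds its last target. There are 200 camera calls.

### The job

Proof-load the spring in the bench tension tester: pull the orange handle out until the black pointer stands in the red band, never pulling well past the band, and keep it there for about two seconds. Then ease the handle gently back until it is fully home - do not let it snap back - and let go. Leave the red band where it is set and do not disturb the parts standing around the tester.

Things in the scene. Friction and masses are not known exactly. Their poses are not given: they have to be found in the camera images.
- tester: Bench tension tester bolted to the table: blue base plate 340 x 100 x 12 mm with a grey housing (145 long, 70 wide, top at 62 mm height, white scale face on top) on its far half. Origin: centre of the base plate's underside, at table level. The handle pulls out along the tester's own -x; +x points from handle to housing, z up. The housing spans x = +10 to +155 mm, the plate x = -170 to +170 mm.
- pull (a joint): How far the sprung slide (carriage, orange handle and pointer together) is pulled out, in m: 0 fully home, 0.115 at the stop. The spring pulls it home: about 4 N at home, 11 N at 0.085 m.
- grip (a point): Grip point on the axis of the orange upright round handle, 24 mm diameter, which stands from 42 to 112 mm above the table on a flat aluminium carriage (50 x 78 mm, top at 33 mm); this point is 85 mm above the table. At home it lies 50 mm on the -x side of the tester's origin and 60 mm in front of the housing face. Axes as the tester's; it moves with the slide.
- pointer (a point): The black pointer, a bar 5 mm thick (along x) and 40 mm long (across) riding over the scale face, fixed to the slide 186 mm behind the handle (+x). This point is the middle of its thickness, on the tester's centre line, 66 mm above the table. Axes as the tester's.
- band (a point): The red band: a clip 14 mm wide (along x) lying across the scale face and over its +y edge, set at a different place each time, 45 to 85 mm from the pointer's home. This point is the middle of its width, on the tester's centre line, at the pointer's height. The pointer is in the band when it is within 7 mm of this point along the tester's x. Axes as the tester's.
- union: Loose steel and brass pipe union standing on the table, 46 mm across, 62 mm tall; origin at the centre of its underside. Leave it alone.
- socket: Loose dark steel socket (short tube) standing on the table, 42 mm diameter, 50 mm tall; origin at the centre of its underside. Leave it alone.
- tin: Loose yellow-labelled tin standing on the table, 54 mm diameter, 70 mm tall; origin at the centre of its underside. Leave it alone.
- bin: Fixed blue open bin of fittings, 150 x 100 x 70 mm, beside the housing; origin at the centre of its underside.

How it is judged:
By the outcome, as a careful person would: the job done as asked, in the order asked, and still so for the second after the job is handed in, with the robot touching nothing.
It also fails if it takes over 43 s, if anything falls off the work surface, if the arm or the gripper's body presses on something with over 40 N, if the wrist force passes 120 N, or if a joint passes its speed limit or range.

## Working session

There is one attempt and no reset: what is moved stays moved. The work goes in short steps, Python scripts to look and compute and a tool call to move; the robot and the scene stay as the last step left them, time stands still between calls to the robot, and variables do not carry over. Pictures are saved under pics/ and viewed, at most 10 in all, crops included, and the job is handed in when it is done.

Besides the shell and the picture viewer there is one more tool, called after "Call:" as name(argument=value, ...), one argument or row to a line, values as JSON. arm_command: Moves the arm, as the interface text tells. Its arguments: {"type":"object","properties":{"series":{"type":"array"},"hand":{"type":"number"},"squeeze":{"type":"number"}},"required":["series"]}

```bash
mkdir -p pics; cat > h.py <<'E'
from cell import *
import numpy as np, cv2
from scipy.spatial.transform import Rotation as R
def look(cam, names):
    p=read_camera(cam)
    for n in names:
        try: r=mark_of(p,n)
        except Exception as e: print(cam,n,e); continue
        print(cam,n,[(np.round(np.array(d["point"])*1000,1).tolist(),round(d["confidence"],2)) for d in r[:2]])
    return p
E
python3 - <<'E'
from h import *
s=observe(); print({k:np.round(v,3).tolist() for k,v in s.items()})
for c in ("scene","top"):
    p=look(c,["tester","grip","pointer","band","union","socket","tin","bin"]); cv2.imwrite(f"pics/{c}0.png",p["pixels"])
print(observe()["time"])
E
```

```text
{'time': 0.0, 'qpos': [1.197, 0.343, 1.525, -0.0, 1.275, -0.146], 'qvel': [-0.001, 0.001, 0.0, 0.001, -0.002, 0.001], 'joint_efforts': [0.001, -43.125, -24.421, 0.072, 0.056, -0.0], 'tool_pos': [0.118, 0.511, 0.292], 'tool_rot': [-3.14, -0.0, 2.914], 'contact_force': [-0.148, 0.47, -0.181], 'torque': [0.028, -0.042, -0.013], 'grip_force': 0.0, 'opening': 0.091}
scene tester [([643.9, 109.7, -2.2], 0.92), ([578.8, 326.7, 0.2], 0.68)]
scene grip [([597.8, 119.3, 81.3], 0.68)]
scene pointer [([776.5, 65.1, 69.1], 0.68)]
scene band [([693.2, 93.6, 61.0], 0.43)]
scene union []
scene socket [([575.2, 328.0, -0.0], 0.86)]
scene tin [([695.9, 276.6, -1.3], 0.75)]
scene bin [([631.8, -69.9, -2.4], 0.72)]
top tester [([646.1, 107.9, -3.0], 0.62)]
top grip [([589.3, 130.1, 86.2], 0.93)]
top pointer [([768.1, 65.4, 65.7], 0.57)]
top band [([692.3, 90.2, 63.6], 0.45)]
top union [([455.2, 5.9, 2.9], 0.91)]
top socket [([579.6, 335.4, -1.0], 0.59)]
top tin [([695.7, 272.1, 2.0], 0.8)]
top bin [([631.2, -69.8, 1.8], 0.73)]
0.9
```

View pics.

View pics/scene0.png

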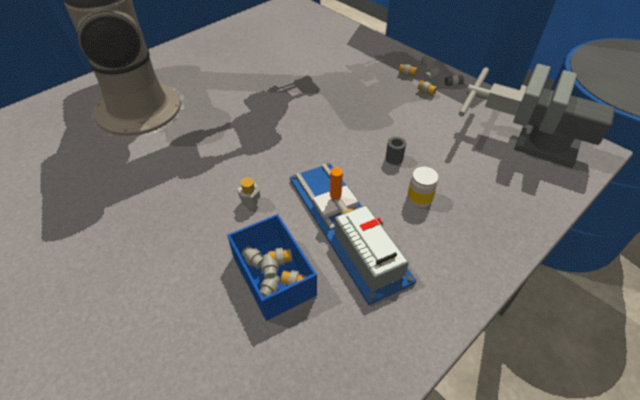

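View pics/top0.png

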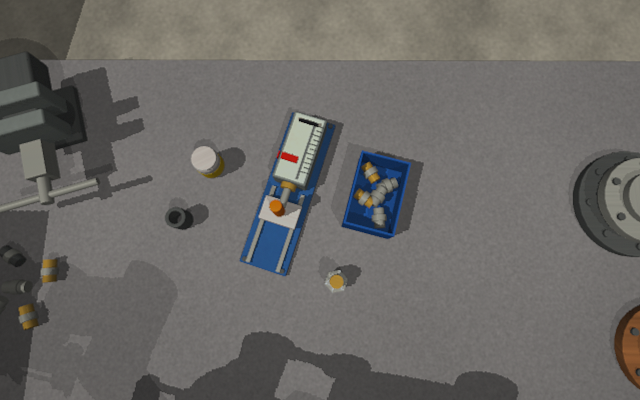

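The networks agree with the pictures. In the scene view the handle is at (336,185), the band at (370,224) and the pointer at (385,258). In the top view they are at (277,207), (289,157) and (309,122). The union, socket and tin all stand clear of the pull line. I'll measure more exactly from the masks in both views.

```bash
cat >> h.py <<'E'
def ray(p,px):
    Rm=cv2.Rodrigues(np.array(p["rvec"],float))[0]; t=np.array(p["tvec"],float).ravel()
    u=cv2.undistortPoints(np.array([[px]],float),np.array(p["K"],float),None)[0,0]
    return -Rm.T@t, Rm.T@np.array([u[0],u[1],1])
def onplane(p,px,z):
    c,d=ray(p,px); return (c+d*(z-c[2])/d[2])*1000
def tri(a,b):
    (c1,d1),(c2,d2)=a,b
    k=np.linalg.lstsq(np.c_[d1,-d2],c2-c1,rcond=None)[0]
    q1,q2=c1+k[0]*d1,c2+k[1]*d2
    return (q1+q2)*500, np.linalg.norm(q1-q2)*1000
def cen(p,n):
    r=trace(p,n)
    if not r: return None
    m=np.argwhere(r[0]["pixels"]); return m[:,::-1].mean(0), len(m), m.min(0).tolist(), m.max(0).tolist(), round(r[0]["confidence"],2)
E
python3 - <<'E'
from h import *
P={c:read_camera(c) for c in("scene","top")}
# what masks do the points give?
for n in("pointer","band","grip"):
    C={c:cen(P[c],n) for c in P}
    for c in C: print(n,c,C[c], None if C[c] is None else np.round(onplane(P[c],C[c][0],.066),1))
# colour masks as own check
for c in P:
    hsv=cv2.cvtColor(P[c]["pixels"],cv2.COLOR_BGR2HSV); b=P[c]["pixels"].astype(int)
    red=((hsv[...,0]<6)|(hsv[...,0]>174))&(hsv[...,1]>180)&(hsv[...,2]>90)
    box=np.zeros(red.shape,bool)
    if c=="scene": box[205:240,350:400]=1
    else: box[140:175,270:310]=1
    m=np.argwhere(red&box)[:,::-1]; print(c,"red",len(m),m.mean(0),np.round(onplane(P[c],m.mean(0),.064),1))
    box[:]=0
    if c=="scene": box[248:270,370:400]=1
    else: box[112:130,294:324]=1
    m=np.argwhere((b.max(2)<60)&box)[:,::-1]; print(c,"black",len(m),m.mean(0),np.round(onplane(P[c],m.mean(0),.066),1))
    for z in (.112,): pass
cv2.imwrite("pics/z.png",np.hstack([cv2.resize(P["scene"]["pixels"][155:305,280:430],(400,400),interpolation=0),cv2.resize(P["top"]["pixels"][105:280,225:400],(400,400),interpolation=0)]))
E
```

```text
pointer scene (array([338.9869281 , 201.89052288]), 1224, [168, 313], [264, 396], 0.65) [625.3 101.6  66. ]
pointer top (array([283.08923885, 203.3079615 ]), 1143, [118, 259], [228, 318], 0.85) [605.8 111.9  66. ]
band scene (array([371.        , 223.63253012]), 166, [217, 360], [230, 382], 0.49) [702.4 106.2  66. ]
band top (array([207.88372093, 161.74677003]), 774, [146, 192], [177, 224], 0.63) [688.6 263.9  66. ]
grip scene (array([338.48566464, 201.95916594]), 1151, [169, 314], [264, 395], 0.88) [624.7 100.8  66. ]
grip top None None
scene red 91 [369.83516484 223.98901099] [700.5 105.4  64. ]
scene black 54 [385.5        258.77777778] [770.5  67.   66. ]
top red 108 [288.         156.90740741] [700.1 104.6  64. ]
top black 59 [308.62711864 121.69491525] [773.7  64.2  66. ]
```

View pics/z.png

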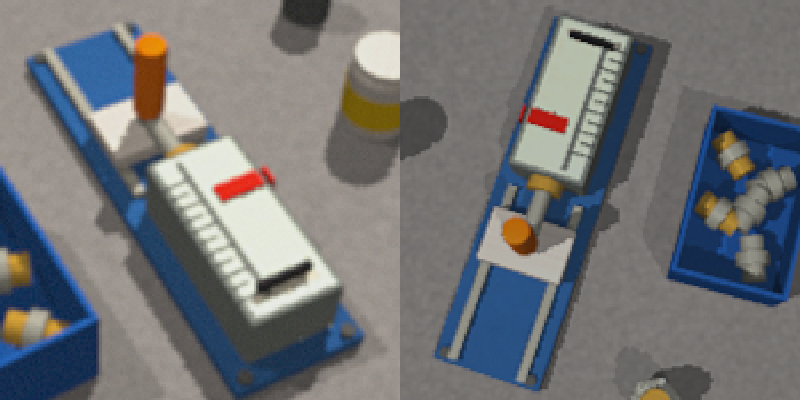

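The zoom shows the orange handle on its carriage, with the pointer at the far end of the scale and the red band about 80 mm nearer the handle. The plate corners are clear in the top half. Next I'll get the axis direction and the handle position.

```bash
python3 - <<'E'
from h import *
P={c:read_camera(c) for c in("scene","top")}
T=P["top"]; c=[onplane(T,q,.012) for q in ((240.3,260.3),(286.3,275.6),(294.1,111.6),(334.4,124.7))]
print(np.round(c,1).tolist())
for a,b in((0,2),(1,3)): d=c[b]-c[a]; print("edge",np.degrees(np.arctan2(d[1],d[0])),np.linalg.norm(d))
# handle: orange mask, fit vertical cylinder (x,y) by projecting it
def om(p,box):
    h=cv2.cvtColor(p["pixels"],cv2.COLOR_BGR2HSV); m=(h[...,0]>6)&(h[...,0]<16)&(h[...,1]>190)&(h[...,2]>80)
    z=np.zeros_like(m); z[box[0]:box[1],box[2]:box[3]]=1; return m&z
M={"scene":om(P["scene"],(160,205,325,350)),"top":om(T,(195,220,265,292))}
def proj(p,X): return cv2.projectPoints(np.array(X,float),np.array(p["rvec"],float),np.array(p["tvec"],float),np.array(p["K"],float),None)[0][:,0]
th=np.linspace(0,2*np.pi,40)
def hull(p,x,y):
    X=[(x+.012*np.cos(t),y+.012*np.sin(t),z) for z in(.042,.112) for t in th]
    m=np.zeros((400,640),np.uint8); cv2.fillConvexPoly(m,np.round(cv2.convexHull(proj(p,X).astype(np.float32))*16).astype(np.int32),1,shift=4); return m>0
for n in M:
    best=max((( (M[n]&hull(P[n],x,y)).sum()/(M[n]|hull(P[n],x,y)).sum(),x,y) for x in np.arange(.575,.615,.001) for y in np.arange(.105,.145,.001))); print(n,M[n].sum(),best)
best=max((sum((M[n]&hull(P[n],x,y)).sum()/(M[n]|hull(P[n],x,y)).sum() for n in M),x,y) for x in np.arange(.575,.615,.001) for y in np.arange(.105,.145,.001)); print(best)
# height by two views of handle top & pointer/band
print("top of handle",tri(ray(P["scene"],(336.6,170)),ray(T,(277.1,207))))
print("pointer",tri(ray(P["scene"],(385.5,258.8)),ray(T,(308.6,121.7))))
print("band",tri(ray(P["scene"],(369.8,224)),ray(T,(288,156.9))))
E
```

```text
[[496.1, 202.0, 12.0], [466.3, 107.3, 12.0], [818.2, 98.3, 12.0], [788.5, 10.1, 12.0]]
edge -17.858834875583266 338.34204663252854
edge -16.794368463202527 336.47568460690724
scene 229 (np.float64(0.5264367816091954), np.float64(0.593), np.float64(0.125))
top 64 (np.float64(0.27586206896551724), np.float64(0.595), np.float64(0.125))
(np.float64(0.7998895289197506), np.float64(0.593), np.float64(0.12000000000000001))
top of handle (array([593.20331783, 120.61325245, 113.84736597]), np.float64(6.981430507444895))
pointer (array([772.06268502,  64.23017954,  70.34221302]), np.float64(0.29848367425437344))
band (array([700.37990575, 104.88140133,  64.08311862]), np.float64(0.7502034707045712))
```

The measurements agree with each other:
- **Handle:** about (594, 120.5), top measured at 114 mm against 112 mm in the text.
- **Pointer:** 186 mm behind the handle.
- **Axis yaw:** about -17.3°.
- **Pull needed:** about 80 mm.

I'm moving above the handle now, with the fingers closing across the tester.

Call:
arm_command(
  series=[
    {"x":-5,"y":-3,"z":0},
    {"x":-20,"y":-10,"z":2},
    {"x":-45,"y":-22,"z":5},
    {"x":-78,"y":-39,"z":8,"rz":1},
    {"x":-115,"y":-57,"z":12,"rz":1},
    {"x":-155,"y":-77,"z":16,"rz":2},
    {"x":-197,"y":-98,"z":20,"rz":2},
    {"x":-240,"y":-119,"z":25,"rz":2},
    {"x":-283,"y":-140,"z":30,"rz":3},
    {"x":-326,"y":-161,"z":35,"rz":3},
    {"x":-369,"y":-182,"z":40,"rz":3},
    {"x":-410,"y":-203,"z":45,"rz":4},
    {"x":-448,"y":-222,"z":49,"rz":4},
    {"x":-482,"y":-239,"z":52,"rz":4.3},
    {"x":-510,"y":-253,"z":55,"rz":4.3},
    {"x":-532,"y":-263,"z":58,"rz":4.3},
    {"x":-545,"y":-270,"z":60,"rz":4.3},
    {"x":-551,"y":-273,"z":60,"rz":4.3},
    {"x":-552,"y":-273,"z":60,"rz":4.3},
    {"x":-552,"y":-273,"z":60,"rz":4.3},
  ],
  hand=91.8,
)

```text
invalid input
```

```bash
python3 - <<'E'
from h import *
s=observe(); print({k:np.round(s[k],4).tolist() for k in("time","tool_pos","tool_rot","contact_force","qpos")})
p=look("wrist",["grip","pointer","band"]); cv2.imwrite("pics/w1.png",p["pixels"])
Rm=cv2.Rodrigues(np.array(p["rvec"],float))[0]; print("cam at",-Rm.T@np.array(p["tvec"]).ravel(), "axis",Rm[2])
E
```

```text
{'time': 1.4, 'tool_pos': [0.1185, 0.5114, 0.2922], 'tool_rot': [3.1416, -0.0, 2.9138], 'contact_force': [0.7615, 0.7005, -0.3975], 'qpos': [1.197, 0.342, 1.5241, 0.0, 1.2754, -0.146]}
wrist grip []
wrist pointer []
wrist band []
cam at [0.04529978 0.52945662 0.38559533] axis [ 0.27404367 -0.06371538 -0.9596043 ]
```

View pics/w1.png

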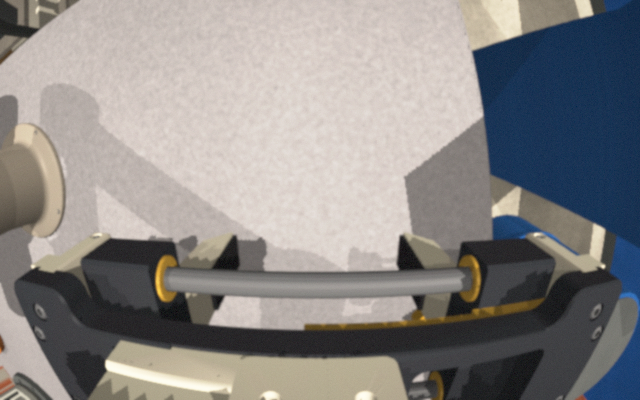

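The arm hasn't moved; the call was refused as invalid input, and the wrist picture still shows the empty table at the start pose. I'll retry with all the keys in each row and the hand just inside its range.

Call:
arm_command(
  series=[
    {"x":-5,"y":-3,"z":0,"rx":0,"ry":0,"rz":0},
    {"x":-20,"y":-10,"z":2,"rx":0,"ry":0,"rz":0},
    {"x":-45,"y":-22,"z":5,"rx":0,"ry":0,"rz":0},
    {"x":-78,"y":-39,"z":8,"rx":0,"ry":0,"rz":1},
    {"x":-115,"y":-57,"z":12,"rx":0,"ry":0,"rz":1},
    {"x":-155,"y":-77,"z":16,"rx":0,"ry":0,"rz":2},
    {"x":-197,"y":-98,"z":20,"rx":0,"ry":0,"rz":2},
    {"x":-240,"y":-119,"z":25,"rx":0,"ry":0,"rz":2},
    {"x":-283,"y":-140,"z":30,"rx":0,"ry":0,"rz":3},
    {"x":-326,"y":-161,"z":35,"rx":0,"ry":0,"rz":3},
    {"x":-369,"y":-182,"z":40,"rx":0,"ry":0,"rz":3},
    {"x":-410,"y":-203,"z":45,"rx":0,"ry":0,"rz":4},
    {"x":-448,"y":-222,"z":49,"rx":0,"ry":0,"rz":4},
    {"x":-482,"y":-239,"z":52,"rx":0,"ry":0,"rz":4.3},
    {"x":-510,"y":-253,"z":55,"rx":0,"ry":0,"rz":4.3},
    {"x":-532,"y":-263,"z":58,"rx":0,"ry":0,"rz":4.3},
    {"x":-545,"y":-270,"z":60,"rx":0,"ry":0,"rz":4.3},
    {"x":-551,"y":-273,"z":60,"rx":0,"ry":0,"rz":4.3},
    {"x":-552,"y":-273,"z":60,"rx":0,"ry":0,"rz":4.3},
    {"x":-552,"y":-273,"z":60,"rx":0,"ry":0,"rz":4.3},
  ],
  hand=90,
)

```text
time: 3.6
tool_pos: [0.5941, 0.1215, 0.2324]
tool_rot: [3.141, -0.0, 2.839]
contact_force: [0.0, 1.4, -0.6]
opening: 0.0901
grip_force: 0.0
```

```bash
python3 - <<'E'
from h import *
p=look("wrist",["grip","pointer","band"]); cv2.imwrite("pics/w2.png",p["pixels"])
q=look("scene",["grip","pointer","band"])
print(observe()["tool_pos"])
E
```

```text
wrist grip [([591.1, 120.7, 88.5], 0.96)]
wrist pointer []
wrist band [([697.9, 90.7, 66.0], 0.81)]
scene grip [([597.8, 121.8, 85.6], 0.73), ([642.5, 109.0, 2.3], 0.55)]
scene pointer [([777.4, 67.9, 66.8], 0.89)]
scene band [([694.3, 89.9, 65.1], 0.64)]
[0.59447616 0.12114551 0.232375  ]
```

View pics/w2.png

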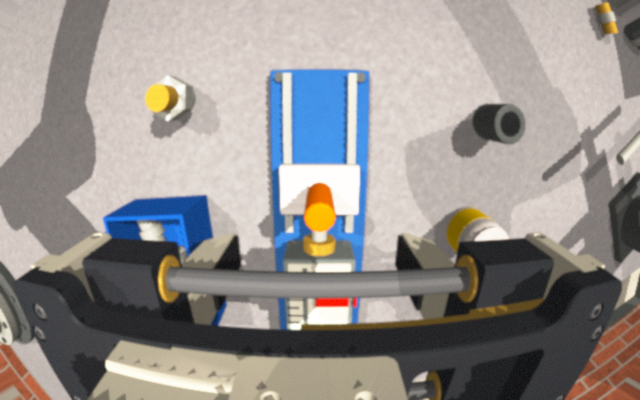

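The wrist view shows the handle centred at column 320 between the fingers, and the tester axis runs vertically in the image, so the tool is aligned. All three grip estimates agree with (594, 121). I'm descending and then closing.

Call:
arm_command(
  series=[
    {"x":0,"y":0,"z":10,"rx":0,"ry":0,"rz":0},
    {"x":0,"y":0,"z":25,"rx":0,"ry":0,"rz":0},
    {"x":0,"y":0,"z":42,"rx":0,"ry":0,"rz":0},
    {"x":0,"y":0,"z":60,"rx":0,"ry":0,"rz":0},
    {"x":0,"y":0,"z":76,"rx":0,"ry":0,"rz":0},
    {"x":0,"y":0,"z":89,"rx":0,"ry":0,"rz":0},
    {"x":0,"y":0,"z":97,"rx":0,"ry":0,"rz":0},
    {"x":0,"y":0,"z":100,"rx":0,"ry":0,"rz":0},
    {"x":0,"y":0,"z":100,"rx":0,"ry":0,"rz":0},
    {"x":0,"y":0,"z":100,"rx":0,"ry":0,"rz":0},
  ],
)

```text
time: 5.0
tool_pos: [0.595, 0.1209, 0.1329]
tool_rot: [3.141, 0.001, 2.839]
contact_force: [0.6, -0.1, 0.2]
opening: 0.09
grip_force: 0.0
```

Call:
arm_command(
  series=[
    {"x":0,"y":0,"z":0,"rx":0,"ry":0,"rz":0},
    {"x":0,"y":0,"z":0,"rx":0,"ry":0,"rz":0},
    {"x":0,"y":0,"z":0,"rx":0,"ry":0,"rz":0},
    {"x":0,"y":0,"z":0,"rx":0,"ry":0,"rz":0},
    {"x":0,"y":0,"z":0,"rx":0,"ry":0,"rz":0},
    {"x":0,"y":0,"z":0,"rx":0,"ry":0,"rz":0},
    {"x":0,"y":0,"z":0,"rx":0,"ry":0,"rz":0},
    {"x":0,"y":0,"z":0,"rx":0,"ry":0,"rz":0},
    {"x":0,"y":0,"z":0,"rx":0,"ry":0,"rz":0},
    {"x":0,"y":0,"z":0,"rx":0,"ry":0,"rz":0},
  ],
  hand=10,
  squeeze=45,
)

```text
time: 6.0
tool_pos: [0.5951, 0.1225, 0.1322]
tool_rot: [3.139, 0.001, 2.839]
contact_force: [2.6, 8.6, -2.7]
opening: 0.0235
grip_force: 45.0
```

The grasp is good: opening 23.5 mm against the 24 mm handle, grip 45 N. I'm pulling 60 mm first, along tool +x, then I'll check.

Call:
arm_command(
  series=[
    {"x":1,"y":1,"z":0,"rx":0,"ry":0,"rz":0},
    {"x":3,"y":1,"z":0,"rx":0,"ry":0,"rz":0},
    {"x":6,"y":1,"z":0,"rx":0,"ry":0,"rz":0},
    {"x":10,"y":1,"z":0,"rx":0,"ry":0,"rz":0},
    {"x":14,"y":1,"z":0,"rx":0,"ry":0,"rz":0},
    {"x":18,"y":1,"z":0,"rx":0,"ry":0,"rz":0},
    {"x":22,"y":1,"z":0,"rx":0,"ry":0,"rz":0},
    {"x":26,"y":1,"z":0,"rx":0,"ry":0,"rz":0},
    {"x":30,"y":1,"z":0,"rx":0,"ry":0,"rz":0},
    {"x":34,"y":1,"z":0,"rx":0,"ry":0,"rz":0},
    {"x":38,"y":1,"z":0,"rx":0,"ry":0,"rz":0},
    {"x":42,"y":1,"z":0,"rx":0,"ry":0,"rz":0},
    {"x":46,"y":1,"z":0,"rx":0,"ry":0,"rz":0},
    {"x":50,"y":1,"z":0,"rx":0,"ry":0,"rz":0},
    {"x":54,"y":1,"z":0,"rx":0,"ry":0,"rz":0},
    {"x":57,"y":1,"z":0,"rx":0,"ry":0,"rz":0},
    {"x":59,"y":1,"z":0,"rx":0,"ry":0,"rz":0},
    {"x":60,"y":1,"z":0,"rx":0,"ry":0,"rz":0},
    {"x":60,"y":1,"z":0,"rx":0,"ry":0,"rz":0},
  ],
)

```text
time: 7.9
tool_pos: [0.5396, 0.14, 0.1322]
tool_rot: [3.139, 0.005, 2.838]
contact_force: [10.1, 3.1, -8.1]
opening: 0.0234
grip_force: 45.0
```

```bash
cat >> h.py <<'E'
def gap(name):
    P={c:read_camera(c) for c in("scene","top")}
    u=np.array([.955,-.297])
    for c in P:
        b=P[c]["pixels"].astype(int); hsv=cv2.cvtColor(P[c]["pixels"],cv2.COLOR_BGR2HSV)
        red=((hsv[...,0]<6)|(hsv[...,0]>174))&(hsv[...,1]>180)&(hsv[...,2]>90)
        yy,xx=np.mgrid[:400,:640]
        # world z=66 coordinates of every pixel, then restrict to scale face
        Rm=cv2.Rodrigues(np.array(P[c]["rvec"],float))[0]; C=-Rm.T@np.array(P[c]["tvec"],float).ravel()
        K=np.linalg.inv(np.array(P[c]["K"],float)); d=np.stack([xx,yy,np.ones_like(xx)],-1)@(Rm.T@K).T
        W=(C+d*((.066-C[2])/d[...,2])[...,None])[...,:2]*1000
        r=W-np.array([772.,64.6]); s=r@u; l=r@np.array([.297,.955])
        f=(np.abs(l)<30)&(s<8)&(s>-115)
        m=f&red; k=f&(np.abs(l)<22)&(b.max(2)<60)
        print(c,"red",m.sum(),s[m].mean() if m.any() else None,(s[m].min(),s[m].max()) if m.any() else None,"black",k.sum(),s[k].mean() if k.any() else None, np.percentile(s[k],[5,95]) if k.any() else None)
    z=np.hstack([cv2.resize(P["scene"]["pixels"][155:305,280:430],(400,400),interpolation=0),cv2.resize(P["top"]["pixels"][105:280,225:400],(400,400),interpolation=0)])
    cv2.imwrite(f"pics/{name}.png",z); return P
E
python3 - <<'E'
from h import *
P=gap("g1")
for n in("pointer","band","grip"): print(n,[(np.round(np.array(d["point"])*1000,1).tolist(),round(d["confidence"],2)) for d in mark_of(P["scene"],n)[:1]])
s=observe();print({k:np.round(s[k],4).tolist() for k in("time","tool_pos","tool_rot","contact_force","opening","grip_force")})
E
```

```text
scene red 81 -79.19528954147297 (np.float64(-84.55149428739752), np.float64(-73.68797151002221)) black 45 -60.34650586592237 [-62.47018236 -58.22084115]
top red 97 -80.96969841249317 (np.float64(-87.19079880132512), np.float64(-74.54745905040791)) black 53 -57.45166332951872 [-59.87107622 -54.95067489]
pointer [([720.7, 81.9, 68.0], 0.9)]
band [([695.8, 92.5, 62.8], 0.73)]
grip [([541.0, 142.4, 83.7], 0.92)]
{'time': 8.15, 'tool_pos': [0.5397, 0.14, 0.1322], 'tool_rot': [3.1392, 0.0045, 2.8385], 'contact_force': [8.7694, 1.4548, -7.028], 'opening': 0.0233, 'grip_force': 44.9972}
```

View pics/g1.png

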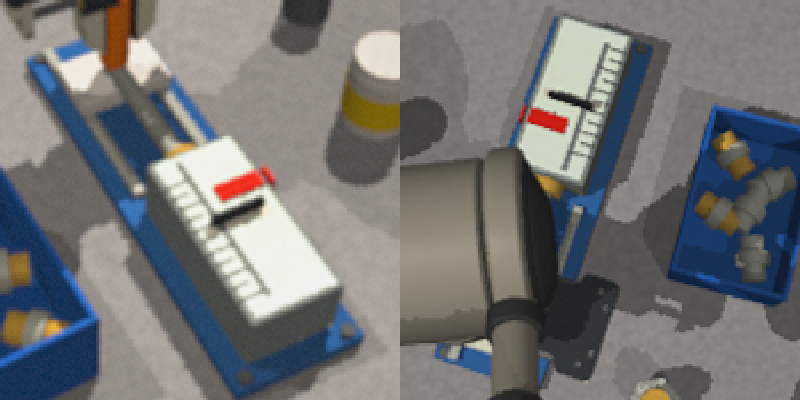

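The black pointer now stands about 21 mm short of the red band. In the zoom, the scene half has the pointer at (238,210) and the band at (240,185). Grip and forces are steady. I'm pulling the last 21 mm.

Call:
arm_command(
  series=[
    {"x":2,"y":0,"z":0,"rx":0,"ry":0,"rz":0},
    {"x":5,"y":0,"z":0,"rx":0,"ry":0,"rz":0},
    {"x":9,"y":0,"z":0,"rx":0,"ry":0,"rz":0},
    {"x":13,"y":0,"z":0,"rx":0,"ry":0,"rz":0},
    {"x":17,"y":0,"z":0,"rx":0,"ry":0,"rz":0},
    {"x":20,"y":0,"z":0,"rx":0,"ry":0,"rz":0},
    {"x":21,"y":0,"z":0,"rx":0,"ry":0,"rz":0},
    {"x":21,"y":0,"z":0,"rx":0,"ry":0,"rz":0},
    {"x":21,"y":0,"z":0,"rx":0,"ry":0,"rz":0},
  ],
)

```text
time: 9.05
tool_pos: [0.5201, 0.1462, 0.1322]
tool_rot: [3.139, 0.005, 2.838]
contact_force: [10.9, 2.2, -9.5]
opening: 0.0234
grip_force: 45.0
```

```bash
python3 - <<'E'
from h import *
P=gap("g2")
s=observe();print({k:np.round(s[k],4).tolist() for k in("time","tool_pos","tool_rot","contact_force","opening","grip_force")})
E
```

```text
scene red 35 -77.2693980570834 (np.float64(-84.50302855218767), np.float64(-73.68797151002221)) black 47 -80.77431270411113 [-82.98796822 -78.53514149]
top red 64 -82.68089119074185 (np.float64(-87.19079880132512), np.float64(-74.54745905040791)) black 54 -77.72081900094054 [-80.32378464 -75.04553834]
{'time': 9.15, 'tool_pos': [0.5201, 0.1462, 0.1322], 'tool_rot': [3.139, 0.0053, 2.8384], 'contact_force': [11.5822, 2.7741, -9.5799], 'opening': 0.0234, 'grip_force': 44.9963}
```

View pics/g2.png

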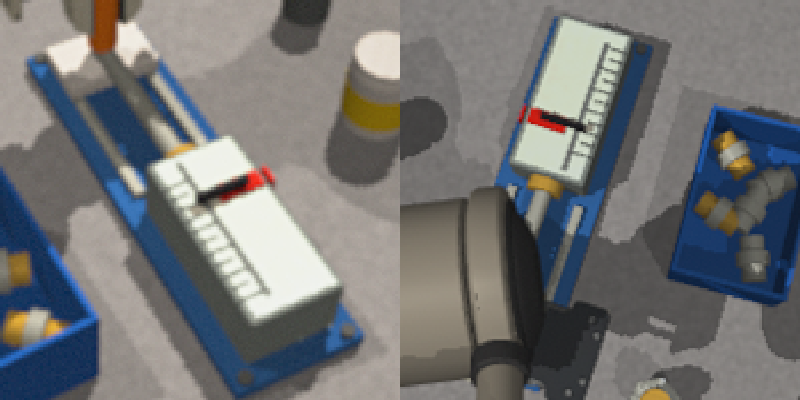

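The pointer is in the band: it reads about -79 mm against the band's -80 mm, averaged over both views. I'm holding it there.

Call:
arm_command(
  series=[
    {"x":0,"y":0,"z":0,"rx":0,"ry":0,"rz":0},
    {"x":0,"y":0,"z":0,"rx":0,"ry":0,"rz":0},
    {"x":0,"y":0,"z":0,"rx":0,"ry":0,"rz":0},
    {"x":0,"y":0,"z":0,"rx":0,"ry":0,"rz":0},
    {"x":0,"y":0,"z":0,"rx":0,"ry":0,"rz":0},
    {"x":0,"y":0,"z":0,"rx":0,"ry":0,"rz":0},
    {"x":0,"y":0,"z":0,"rx":0,"ry":0,"rz":0},
    {"x":0,"y":0,"z":0,"rx":0,"ry":0,"rz":0},
    {"x":0,"y":0,"z":0,"rx":0,"ry":0,"rz":0},
    {"x":0,"y":0,"z":0,"rx":0,"ry":0,"rz":0},
    {"x":0,"y":0,"z":0,"rx":0,"ry":0,"rz":0},
    {"x":0,"y":0,"z":0,"rx":0,"ry":0,"rz":0},
    {"x":0,"y":0,"z":0,"rx":0,"ry":0,"rz":0},
    {"x":0,"y":0,"z":0,"rx":0,"ry":0,"rz":0},
    {"x":0,"y":0,"z":0,"rx":0,"ry":0,"rz":0},
    {"x":0,"y":0,"z":0,"rx":0,"ry":0,"rz":0},
    {"x":0,"y":0,"z":0,"rx":0,"ry":0,"rz":0},
  ],
)

```text
time: 10.85
tool_pos: [0.5201, 0.1462, 0.1322]
tool_rot: [3.139, 0.005, 2.838]
contact_force: [10.3, 2.2, -10.5]
opening: 0.0231
grip_force: 45.0
```

Call:
arm_command(
  series=[
    {"x":-1,"y":0,"z":0,"rx":0,"ry":0,"rz":0},
    {"x":-2,"y":0,"z":0,"rx":0,"ry":0,"rz":0},
    {"x":-4,"y":0,"z":0,"rx":0,"ry":0,"rz":0},
    {"x":-7,"y":0,"z":0,"rx":0,"ry":0,"rz":0},
    {"x":-10,"y":0,"z":0,"rx":0,"ry":0,"rz":0},
    {"x":-13,"y":0,"z":0,"rx":0,"ry":0,"rz":0},
    {"x":-16,"y":0,"z":0,"rx":0,"ry":0,"rz":0},
    {"x":-19,"y":0,"z":0,"rx":0,"ry":0,"rz":0},
    {"x":-22,"y":0,"z":0,"rx":0,"ry":0,"rz":0},
    {"x":-25,"y":0,"z":0,"rx":0,"ry":0,"rz":0},
    {"x":-28,"y":0,"z":0,"rx":0,"ry":0,"rz":0},
    {"x":-31,"y":0,"z":0,"rx":0,"ry":0,"rz":0},
    {"x":-34,"y":0,"z":0,"rx":0,"ry":0,"rz":0},
    {"x":-37,"y":0,"z":0,"rx":0,"ry":0,"rz":0},
    {"x":-40,"y":0,"z":0,"rx":0,"ry":0,"rz":0},
    {"x":-43,"y":0,"z":0,"rx":0,"ry":0,"rz":0},
    {"x":-46,"y":0,"z":0,"rx":0,"ry":0,"rz":0},
    {"x":-49,"y":0,"z":0,"rx":0,"ry":0,"rz":0},
    {"x":-52,"y":0,"z":0,"rx":0,"ry":0,"rz":0},
    {"x":-55,"y":0,"z":0,"rx":0,"ry":0,"rz":0},
  ],
)

```text
time: 12.85
tool_pos: [0.5716, 0.1299, 0.1322]
tool_rot: [3.14, 0.003, 2.838]
contact_force: [7.4, 2.2, -4.4]
opening: 0.0238
grip_force: 45.0
```

Call:
arm_command(
  series=[
    {"x":-3,"y":0,"z":0,"rx":0,"ry":0,"rz":0},
    {"x":-6,"y":0,"z":0,"rx":0,"ry":0,"rz":0},
    {"x":-9,"y":0,"z":0,"rx":0,"ry":0,"rz":0},
    {"x":-12,"y":0,"z":0,"rx":0,"ry":0,"rz":0},
    {"x":-14,"y":0,"z":0,"rx":0,"ry":0,"rz":0},
    {"x":-16,"y":0,"z":0,"rx":0,"ry":0,"rz":0},
    {"x":-18,"y":0,"z":0,"rx":0,"ry":0,"rz":0},
    {"x":-20,"y":0,"z":0,"rx":0,"ry":0,"rz":0},
    {"x":-21,"y":0,"z":0,"rx":0,"ry":0,"rz":0},
    {"x":-22,"y":0,"z":0,"rx":0,"ry":0,"rz":0},
    {"x":-23,"y":0,"z":0,"rx":0,"ry":0,"rz":0},
    {"x":-24,"y":0,"z":0,"rx":0,"ry":0,"rz":0},
    {"x":-25,"y":0,"z":0,"rx":0,"ry":0,"rz":0},
    {"x":-25.5,"y":0,"z":0,"rx":0,"ry":0,"rz":0},
    {"x":-26,"y":0,"z":0,"rx":0,"ry":0,"rz":0},
    {"x":-26,"y":0,"z":0,"rx":0,"ry":0,"rz":0},
    {"x":-26,"y":0,"z":0,"rx":0,"ry":0,"rz":0},
  ],
)

```text
time: 14.55
tool_pos: [0.5951, 0.1226, 0.1322]
tool_rot: [3.14, 0.0, 2.839]
contact_force: [2.1, 4.4, -1.3]
opening: 0.0233
grip_force: 45.0
```

```bash
python3 - <<'E'
from h import *
P=gap("g3")
s=observe();print({k:np.round(s[k],4).tolist() for k in("time","tool_pos","tool_rot","contact_force","opening","grip_force")})
E
```

```text
scene red 82 -79.12891512189428 (np.float64(-84.55149428739752), np.float64(-73.68797151002221)) black 48 -2.188073654022052 [-4.12041741 -0.19997823]
top red 0 None None black 408 -55.928959961882 [-102.92956608    1.46557432]
{'time': 14.65, 'tool_pos': [0.5951, 0.1226, 0.1322], 'tool_rot': [3.1401, 0.0004, 2.8387], 'contact_force': [2.6414, 4.648, -1.4859], 'opening': 0.0236, 'grip_force': 44.9994}
```

The scene view puts the pointer back at its home reading: -2.2 mm against -2.1 mm measured before the pull. I'll press 1.5 mm further to seat it, then open and retreat straight up.

Call:
arm_command(
  series=[
    {"x":-0.5,"y":0,"z":0,"rx":0,"ry":0,"rz":0},
    {"x":-1,"y":0,"z":0,"rx":0,"ry":0,"rz":0},
    {"x":-1.5,"y":0,"z":0,"rx":0,"ry":0,"rz":0},
    {"x":-1.5,"y":0,"z":0,"rx":0,"ry":0,"rz":0},
    {"x":-1.5,"y":0,"z":0,"rx":0,"ry":0,"rz":0},
  ],
)

```text
time: 15.15
tool_pos: [0.5953, 0.1225, 0.1322]
tool_rot: [3.141, -0.003, 2.839]
contact_force: [-2.3, 6.9, 1.8]
opening: 0.0234
grip_force: 45.0
```

Call:
arm_command(
  series=[
    {"x":0,"y":0,"z":0,"rx":0,"ry":0,"rz":0},
    {"x":0,"y":0,"z":0,"rx":0,"ry":0,"rz":0},
    {"x":0,"y":0,"z":0,"rx":0,"ry":0,"rz":0},
    {"x":0,"y":0,"z":0,"rx":0,"ry":0,"rz":0},
    {"x":0,"y":0,"z":0,"rx":0,"ry":0,"rz":0},
    {"x":0,"y":0,"z":0,"rx":0,"ry":0,"rz":0},
    {"x":0,"y":0,"z":0,"rx":0,"ry":0,"rz":0},
    {"x":0,"y":0,"z":0,"rx":0,"ry":0,"rz":0},
  ],
  hand=80,
)

```text
time: 15.95
tool_pos: [0.5964, 0.1213, 0.1322]
tool_rot: [3.142, -0.0, 2.839]
contact_force: [-0.0, -0.0, -0.2]
opening: 0.0788
grip_force: 0.0
```

Call:
arm_command(
  series=[
    {"x":0,"y":0,"z":-8,"rx":0,"ry":0,"rz":0},
    {"x":0,"y":0,"z":-25,"rx":0,"ry":0,"rz":0},
    {"x":0,"y":0,"z":-45,"rx":0,"ry":0,"rz":0},
    {"x":0,"y":0,"z":-65,"rx":0,"ry":0,"rz":0},
    {"x":0,"y":0,"z":-85,"rx":0,"ry":0,"rz":0},
    {"x":0,"y":0,"z":-105,"rx":0,"ry":0,"rz":0},
    {"x":0,"y":0,"z":-117,"rx":0,"ry":0,"rz":0},
    {"x":0,"y":0,"z":-120,"rx":0,"ry":0,"rz":0},
    {"x":0,"y":0,"z":-120,"rx":0,"ry":0,"rz":0},
    {"x":0,"y":0,"z":-120,"rx":0,"ry":0,"rz":0},
  ],
)

```text
time: 16.95
tool_pos: [0.5959, 0.1213, 0.2512]
tool_rot: [-3.141, -0.002, 2.839]
contact_force: [0.8, 0.5, -1.4]
opening: 0.08
grip_force: 0.0
```

```bash
python3 - <<'E'
from h import *
P=gap("g4"); cv2.imwrite("pics/s4.png",P["scene"]["pixels"])
for n in("grip","pointer","band","socket","tin"): print(n,[(np.round(np.array(d["point"])*1000,1).tolist(),round(d["confidence"],2)) for d in mark_of(P["scene"],n)[:1]])
s=observe();print({k:np.round(s[k],4).tolist() for k in("time","tool_pos","contact_force","opening")})
E
```

```text
scene red 80 -79.2594933299831 (np.float64(-84.55149428739752), np.float64(-73.68797151002221)) black 48 -2.0957713163589378 [-4.03795457 -0.01906037]
top red 0 None None black 771 -59.08504691788054 [-111.36399542    0.82467142]
grip [([598.0, 122.0, 85.4], 0.71)]
pointer [([775.9, 67.4, 69.3], 0.94)]
band [([697.9, 90.5, 63.9], 0.52)]
socket [([577.8, 331.0, -1.9], 0.87)]
tin [([693.4, 276.0, -2.2], 0.64)]
{'time': 17.3, 'tool_pos': [0.5963, 0.1213, 0.2519], 'contact_force': [-0.3986, 0.0978, 0.8238], 'opening': 0.0801}
```

View pics/s4.png

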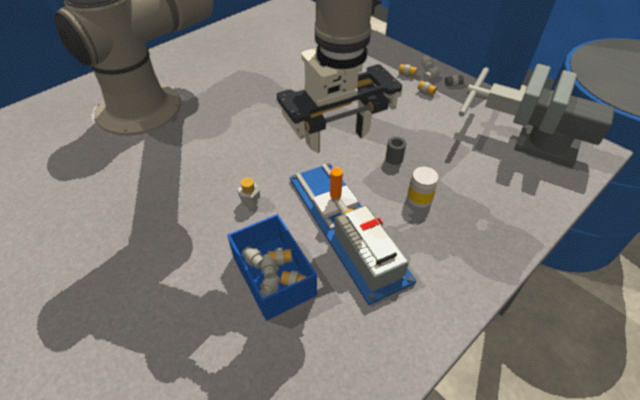

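The picture shows the handle home at (336,185) and the pointer at (385,258). The band has not moved from (370,224), and the union, socket, tin and bin are where they started. The gripper is clear above, so I'm handing in.

```bash
python3 -c "
from cell import *
print(hand_in())"
```

```text
the job is handed in; nothing more can be done
None
```

The spring was pulled about 80 mm into the red band and held there for just over two seconds. The handle was then eased fully home and released, with the band and the loose parts where they started, and the job was handed in at about 17 s.

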